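Set the mitre saw to 30 degrees and clamp it

ROBOT

A 6-joint arm with a two-finger parallel gripper is mounted at the origin on the work surface. World frame = base frame: x ahead of the robot, y to its left, z up, the work surface at z = 0. Lengths are in m, angles in rad, forces in N, time in s.
With the tool pointing down it reaches from about 0.275 to 0.875 m from the base axis. Payload 12.5 kg.
Tool frame: the origin (TCP) lies at the very end of the fingers, on their centre line; the grasp point (between the pads) lies 19 mm behind it; z points along the fingers, y is the line along which they close (so a half turn about z gives the same grasp; the last joint's range is limited). The gripper opens to 85 mm and grips with 20 to 120 N. Pads are 22 mm wide; open, the fingers measure 114 mm over their backs; the gripper's body (76 mm by 85 mm) begins 54 mm behind the grasp point. The pads swing forward as they close: fully open they stand 13 mm farther back than shut.
Start: joints at [1.101, 0.351, 1.652, -0, 1.139, -0.085], TCP at [0.206, 0.51, 0.231] pointing down, gripper open.
Joint ranges: [-2.75, 2.75], [-0.79, 2.1], [0.01, 2.65], [-1.57, 4.71], [0.07, 3.14], [-2.87, 2.87]. Speed limits (rad/s): [2.22, 2.22, 2.79, 3.14, 3.14, 3.14].

INTERFACE

Orientations are given as a 3x3 rotation matrix whose columns are the frame's x, y, z axes.
In Python, from bench import manip gives the robot as it stands. Calls block until the motion is done:
- manip.move_ptp(position, orientation): joint-space move of the TCP to a pose.
- manip.move_l(position, attitude=None, max_speed=0.15): straight line of the TCP; attitude=None keeps the orientation; max_speed is the mean speed in m/s.
- manip.move_j(angles): joint-space move.
- manip.set_gripper(opening, effort=None): opening from 0.0 (shut) to 1.0 (fully open); effort is the grip in N (None keeps the last); returns when the fingers have stopped.
- manip.dwell(seconds).
- manip.inverse_kinematics(position, orientation): joint angles nearest the present ones, or None.
- manip.grab_frame(name): name is "scene" or "top" or "wrist"; returns (picture, depth): 384x512x3 uint8, red, green, blue; 384x512 float32, m along the optical axis (not along the pixel's ray), 0 where there is no reading.
- manip.get_calibration(name): a dict with "camera_matrix" (3x3 intrinsics, pixels), "R" (3x3) and "t" (3): a world point X has camera coordinates R X + t. Camera axes: x right, y down, z forward; pixel columns grow to the right and rows downward; lengths in m; the calibration is good to about 2 mm. A picture is of the moment at which its call begins: read the wrist's pose just before it. get_calibration takes no time and is no camera call; for the wrist camera it gives the pose at the moment of the call.
A pose or a line that the arm cannot do raises manip.Unreachable and nothing moves.
- manip.sign_off(): hands the job in; it is judged then, once.
Trained networks look in the newest picture that a camera, given by its name, has taken for a name from the list of things; names that differ only in an ending like _2 or _b are one class to them, and where a whole thing is asked for, a point or a joint stands for the part that bears it (a point fixed in the world has none). Each returns a list of dicts, best first, with "confidence" (0 to 1); they miss things now and then, are a little off and sometimes report something else, mostly with a low value. They report only what shows in the picture. A call takes as long as a camera call.
- manip.look_for(camera, name): "at" ([x, y, z] in m, in world coordinates, good to about 4 mm: the middle of the surface that is visible of it).
Readings, each from a call of its own:
- manip.current_time(): time.
- manip.current_qpos(): joint angles.
- manip.current_joint_vel(): joint speeds.
- manip.current_joint_torque(): joint torques, N m.
- manip.current_ee_pos(): TCP position.
- manip.current_tcp_rot(): TCP orientation.
- manip.current_force(): force on the tool from outside, world axes, zero at the start.
- manip.current_ft_torque(): the same for the moment, N m.
- manip.current_grip_width(): opening from 0.0 (shut) to 1.0 (fully open).
- manip.current_grip_force(): force on a finger pad.
Only numpy, scipy, OpenCV 4.12 (cv2) and the standard library are available. Lean on these libraries where they do the work, as an engineer would, in place of code of your own. Each camera call takes 0.05 s, during which the arm holds its last target. There are 200 camera calls.

TASK

Set the mitre saw for a 30 degree cut: push the side of the mitre arm's handle, without gripping it, until the pointer stands on the 30 degree mark on the left of the scale (the second long mark from the centre, on the left as you stand at the handle facing the blade). Then press the clamp paddle on top of the handle fully down, leaving the arm on the mark. Leave the glue bottle, wood offcut, try square and tape measure as they are.

Things in the scene. Friction and masses are not known exactly. Their poses are not given: they have to be found in the camera images.
- saw: Compound mitre saw fixed to the bench, place and yaw differ each time. Origin: on the bench surface, on the vertical axis about which turntable and arm turn. +x points from the saw's front to its back, +y to the left of someone standing at its front. Aluminium base, wings 75 mm high reach 235 mm either side in y, 90 mm to front and back; fence 137 mm high at x = 16 mm.
- mark_0 (a point): Inner end of the scale's centre mark (the widest). The white scale plate (top 68 mm high, 136 to 170 mm from the axis) curves round the saw's front, with black marks every 5 degrees, long ones (22 mm) every 15 degrees, short ones (10 mm) between; no numbers.
- mark_30 (a point): Inner end of the wanted mark, 30 degrees to the left of centre (the saw's +y side), 146 mm from the axis, 68 mm above the bench.
- head_handle (a point): D handle of the raised saw head, an obstacle that turns with the arm: about 460 mm above the bench, over the turning axis. The whole head reaches at most 80 mm forward of the axis (towards the handle to be pushed), 180 mm to the left, 60 mm to the right and 500 mm high.
- mitre (a joint): Angle of turntable, arm and saw head, rad: 0 = arm straight to the front (saw's -x), growing as the handle swings to the saw's +y side (clockwise from above); the 30 degree mark is +0.5236. Stops at -0.82 and 0.82; starts at -0.25 to 0.30. Steady friction, about 5 N pushed at the handle; no spring or detents; stays where left. The clamp does not stiffen it.
- handle_mid (a point): Centre of the arm's handle, 245 mm from the turning axis, 50 mm above the bench; moves with the arm. A bar 100 mm long (190 to 295 mm from the axis), 42 mm wide over its rubber side grips, 30 to 70 mm above the bench. Axes: x points back to the turning axis, y to the left grip, z up.
- grip_left: Black rubber grip on the handle's left side (arm's +y): 100 mm long, 36 mm high, 32 to 68 mm above the bench. Origin: middle of its inner face, 14 mm off the arm's centre line; the outer face is 21 mm off.
- grip_right: The same grip on the handle's right side (arm's -y); pushing on its outer face swings the arm towards the 30 degree mark.
- pointer_tip (a point): Tip of the thin black pointer on the turntable's front edge, 145 mm from the axis, 75 mm above the bench, just above the scale plate; on the arm's centre line.
- clamp (a joint): Clamp paddle on top of the handle, rad: 0 = raised, its free end sloping up and outward (away from the saw) by 0.42 rad; 0.42 = fully down, flat along the handle. Starts at 0 to 0.05. Hinged across the arm 200 mm from the turning axis, 76 mm above the bench; 80 mm long, 24 mm wide, 8 mm thick. Takes about 3 N at its free end, no spring; stays where left.
- paddle_end (a point): Place to press on the clamp paddle: on its upper face, 68 mm from its hinge, 12 mm short of its free end. About 107 mm above the bench with the paddle raised, 80 mm when fully down.
- glue: Wood glue bottle standing on the bench, 58 mm across, 165 mm high; origin at the centre of its underside. Leave alone.
- offcut: Flat wood offcut, 150 x 45 x 22 mm, lying on the bench; origin at the centre of its underside. Leave alone.
- square: Try square lying flat: wooden stock 100 mm along its x axis, 18 mm thick, steel blade 150 mm along its +y; origin under the stock's centre. Leave alone.
- tape: Black tape measure, 72 x 40 mm, 66 mm high, standing on the bench; origin at the centre of its underside. Leave alone.

How it is judged:
On the way, in this order (a step that is already met when the one before it is completed fails the run):
1. the arm stands on the 30 degree mark, at rest, with the clamp paddle still up (value of joint mitre between 0.4976 and 0.5496 rad and velocity of joint mitre between -0.02 and 0.02 rad/s and value of joint clamp below 0.15 rad), for 0.3 s.
2. the clamp paddle is pressed fully down (value of joint clamp above 0.36 rad), for 0.1 s.
At the end, for the whole second after the job is handed in: The arm rests within 1.5 degrees (0.026 rad) of the 30 degree mark and the clamp paddle is down (beyond 0.36 of 0.42 rad) (value of joint mitre between 0.4976 and 0.5496 rad and velocity of joint mitre between -0.02 and 0.02 rad/s and value of joint clamp above 0.36 rad); the robot touches nothing.
It fails at once if the handle is gripped: fingers press on both of its sides at once (contact force between the fingers and grip_left above 1 N and contact force between the fingers and grip_right above 1 N).
It fails at once if the clamp paddle is pressed or gripped (over 3 N) while the arm is away from the 30 degree mark (contact force between the fingers and clamp above 3 N and (value of joint mitre below 0.46 rad or value of joint mitre above 0.59 rad)).
It fails at once if the glue bottle, offcut, square or tape measure is moved by more than 15 mm or tipped (distance of any of glue, offcut, square, tape from where it was at the start of the episode above 0.015 m or angle between any of glue, tape's own z axis and vertical above 0.3 rad).
It also fails if it takes over 48 s, if anything falls off the work surface, if the arm or the gripper's body presses on something with over 40 N, if the wrist force passes 120 N, or if a joint passes its speed limit or range.

## Working session

There is one attempt and no reset: what is moved stays moved. The work goes in short steps, each a Python script; the robot and the scene stay as the last script left them, time stands still between calls to the robot, and variables do not carry over. Pictures are saved under pics/ and viewed, at most 10 in all, crops included, and the job is handed in when it is done.

```bash
mkdir -p pics
python3 - <<'E'
from bench import manip
import cv2,numpy as np
for c in ("top","scene"):
    p,d=manip.grab_frame(c); cv2.imwrite(f"pics/{c}0.png",p[:,:,::-1]); np.savez(f"{c}0.npz",p=p,d=d,**manip.get_calibration(c))
    for n in ("saw","mark_0","mark_30","handle_mid","pointer_tip","paddle_end","head_handle","grip_right","glue","offcut","square","tape"):
        r=manip.look_for(c,n)
        print(c,n,[(np.round(x["at"],3).tolist(),round(x["confidence"],2)) for x in r[:2]])
print(manip.current_time())
E
```

```text
top saw [([0.607, -0.308, 0.078], 0.8)]
top mark_0 [([0.607, -0.306, 0.075], 0.72), ([0.598, 0.316, 0.006], 0.22)]
top mark_30 [([0.607, -0.306, 0.075], 0.72), ([0.598, 0.316, 0.006], 0.22)]
top handle_mid [([0.604, -0.333, 0.173], 0.87), ([0.71, 0.257, 0.109], 0.25)]
top pointer_tip [([0.606, -0.331, 0.168], 0.84)]
top paddle_end [([0.749, -0.105, 0.09], 0.65)]
top head_handle [([0.594, 0.316, 0.01], 0.59), ([0.608, -0.333, 0.175], 0.58)]
top grip_right []
top glue [([0.712, 0.254, 0.109], 0.76), ([0.607, -0.331, 0.167], 0.53)]
top offcut [([0.342, 0.253, 0.023], 0.57), ([0.605, -0.309, 0.078], 0.35)]
top square [([0.594, 0.319, 0.007], 0.64)]
top tape [([0.424, 0.38, 0.064], 0.5)]
scene saw [([0.663, -0.329, 0.076], 0.77)]
scene mark_0 [([0.661, -0.325, 0.077], 0.97)]
scene mark_30 [([0.661, -0.325, 0.077], 0.97)]
scene handle_mid [([0.647, -0.33, 0.113], 0.56)]
scene pointer_tip [([0.651, -0.334, 0.11], 0.69)]
scene paddle_end [([0.761, -0.11, 0.088], 0.62)]
scene head_handle [([0.643, -0.329, 0.108], 0.61)]
scene grip_right []
scene glue [([0.74, 0.261, 0.093], 0.77)]
scene offcut [([0.359, 0.246, 0.022], 0.61), ([0.648, -0.332, 0.116], 0.29)]
scene square [([0.602, 0.33, 0.01], 0.71)]
scene tape [([0.446, 0.38, 0.053], 0.7)]
1.3
```

View pics/top0.png

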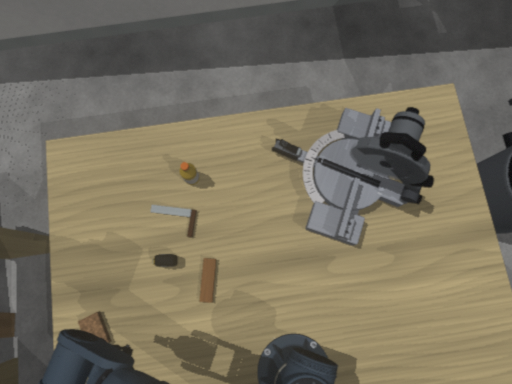

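View pics/scene0.png

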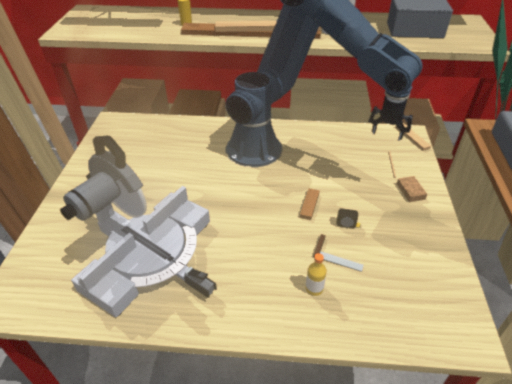

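The top view shows the saw with its front facing image-left (world +y). Its handle is at about (287,148) and the white scale arc at about (312,170). The props are well away from it. I'll fit the scale's circle, then look from the wrist.

```bash
cat > h.py <<'E'
import numpy as np,cv2
from scipy.optimize import least_squares
def cloud(p,d,camera_matrix,R,t):
    v,u=np.indices(d.shape); K=camera_matrix
    c=np.stack([(u-K[0,2])/K[0,0]*d,(v-K[1,2])/K[1,1]*d,d],-1)
    return (c-t)@R
def plane_pt(uv,z,K,R,t):
    r=R.T@np.linalg.inv(K)@np.array([*uv,1.]); o=-R.T@t
    return o+r*(z-o[2])/r[2]
DOWN=lambda a:np.array([[np.cos(a),np.sin(a),0],[np.sin(a),-np.cos(a),0],[0,0,-1.]])  # tool x at yaw a
E
python3 - <<'E'
from h import *
from bench import manip
for c in("top","scene"):
    z=dict(np.load(c+"0.npz")); W=cloud(**z); p=z['p'].astype(int)
    m=(p.min(2)>165)&(np.abs(W[...,2]-.068)<.012)&(W[...,1]<0)&(W[...,0]>.4)&(W[...,0]<.95)&(z['d']>0)
    X=W[m]
    f=lambda q:np.hypot(X[:,0]-q[0],X[:,1]-q[1])-.153
    r=least_squares(f,[.65,-.31],loss='soft_l1',f_scale=.01); q=r.x
    a=np.degrees(np.arctan2(X[:,1]-q[1],X[:,0]-q[0]))
    print(c,m.sum(),q,np.abs(r.fun).mean(),np.percentile(a,[2,50,98]))
z=np.load("top0.npz")
for uv,h in(((375,115),.137),((352,240),.137),((285,148),.09)): print(plane_pt(uv,h,z['camera_matrix'],z['R'],z['t']))
print(manip.get_calibration("wrist"),manip.current_tcp_rot(),manip.current_ee_pos())
for a in (0,np.pi/2,-np.pi/2,np.pi): print(a,manip.inverse_kinematics([.62,-.12,.42],DOWN(a)))
E
```

```text
top 292 [ 0.63811318 -0.30545953] 0.007527466312331973 [ 51.27655247  90.60013701 123.72093674]
scene 4816 [ 0.6421959  -0.32944937] 0.0437467393398528 [-164.0876359    44.0439621   149.16622265]
[ 0.81227141 -0.41266287  0.137     ]
[ 0.39892958 -0.24658763  0.137     ]
[ 0.75485665 -0.08924101  0.09      ]
{'camera_matrix': array([[274.42414749,   0.        , 256.81286379],
       [  0.        , 274.42414749, 193.29021755],
       [  0.        ,   0.        ,   1.        ]]), 'R': array([[ 3.75108646e-01,  9.26980731e-01, -4.77627269e-04],
       [ 8.86125623e-01, -3.58424991e-01,  2.93790580e-01],
       [ 2.72167013e-01, -1.10626625e-01, -9.55869691e-01]]), 't': array([-0.55060649, -0.03843159,  0.37997645])} [[-9.26886341e-01  3.75342125e-01 -1.36968132e-05]
 [ 3.75342125e-01  9.26886341e-01 -9.14734918e-06]
 [ 9.26200357e-06 -1.36195440e-05 -1.00000000e+00]] [0.20641127 0.50977456 0.231281  ]
0 [-2.64884650e-01  4.02014593e-01  1.12670864e+00 -4.44089210e-16
  1.61286942e+00  1.30591168e+00]
1.5707963267948966 [-2.64884650e-01  4.02014593e-01  1.12670864e+00 -4.44089210e-16
  1.61286942e+00 -2.64884650e-01]
-1.5707963267948966 None
3.141592653589793 [-2.64884650e-01  4.02014593e-01  1.12670864e+00 -4.44089210e-16
  1.61286942e+00 -1.83568098e+00]
```

Run:
```python
from h import *
from bench import manip
manip.move_ptp([.72,-.10,.33],DOWN(np.radians(68)))
cal=manip.get_calibration("wrist")
p,d=manip.grab_frame("wrist"); cv2.imwrite("pics/w1.png",cv2.resize(p[:,:,::-1],(800,600),interpolation=cv2.INTER_CUBIC)); np.savez("w1.npz",p=p,d=d,**cal)
for n in ("saw","mark_0","mark_30","handle_mid","pointer_tip","paddle_end","grip_right"):
    r=manip.look_for("wrist",n)
    print(n,[(np.round(x["at"],3).tolist(),round(x["confidence"],2)) for x in r[:2]])
print(manip.current_time(),manip.current_ee_pos())
```

```text
saw [([0.664, -0.249, 0.074], 0.67)]
mark_0 [([0.664, -0.25, 0.071], 0.66)]
mark_30 [([0.664, -0.25, 0.071], 0.66)]
handle_mid [([0.671, -0.247, 0.073], 0.69)]
pointer_tip [([0.673, -0.246, 0.078], 0.78)]
paddle_end [([0.755, -0.105, 0.096], 0.75), ([0.665, -0.247, 0.072], 0.69)]
grip_right [([0.751, -0.087, 0.064], 0.93)]
4.525 [ 0.71999389 -0.09991437  0.33000403]
```

View pics/w1.png

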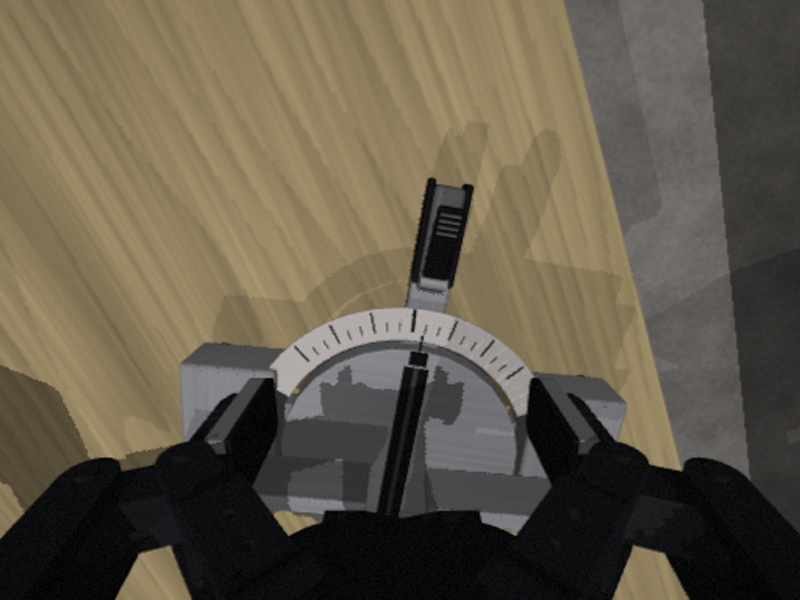

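The wrist view shows the scale with the centre mark at about (414,320) and long marks to the image-right at (454,331), (488,348) and (517,374). Standing at the handle, left is image-right, so the target is (488,348). The pointer is at about (420,345) and the paddle is up. Next I'll refine the fit.

```bash
cat >> h.py <<'E'
LONG=np.array([[302,354],[335,334],[373,322],[414,320],[454,331],[488,348],[517,374]])
def polar(z,q,zz=.068):
    """image resampled over (radius .13-.18, angle 0-180deg world) at height zz about q"""
    r=np.arange(.125,.18,.0005); a=np.radians(np.arange(0,150,.1))
    R_,A=np.meshgrid(r,a,indexing='ij')
    P=np.stack([q[0]+R_*np.cos(A),q[1]+R_*np.sin(A),0*A+zz],-1)@z['R'].T+z['t']
    K=z['camera_matrix']; u=K[0,0]*P[...,0]/P[...,2]+K[0,2]; v=K[1,1]*P[...,1]/P[...,2]+K[1,2]
    return cv2.remap(cv2.cvtColor(z['p'],cv2.COLOR_RGB2GRAY),u.astype(np.float32),v.astype(np.float32),cv2.INTER_LINEAR)
E
python3 - <<'E'
from h import *
z=np.load("w1.npz")
L=np.array([plane_pt(p,.068,z['camera_matrix'],z['R'],z['t'])[:2] for p in (LONG+.5)/1.5625-.5])
# long mark i at front+45-15i deg (world angle falls towards image right)
def f(s):
    a=s[2]+np.radians(45-15*np.arange(7)); return (s[:2]+.157*np.c_[np.cos(a),np.sin(a)]-L).ravel()
s=least_squares(f,[.638,-.305,1.19]).x; print(s,np.degrees(s[2]),np.abs(f(s)).max())
# refine: polar strip, plate edges + mark angles
def cost_plate(s):
    a=np.linspace(s[2]-.75,s[2]+.75,200)
    P=[];return a
I=polar(z,s); cv2.imwrite("pics/polar.png",cv2.resize(I,(750,440)))
# dark marks in the band 160-167 mm (long marks only reach inwards; short outer ends too)
g=lambda lo,hi:I[int((lo-.125)/.0005):int((hi-.125)/.0005)].mean(0)
from scipy.signal import find_peaks
for lo,hi in((.148,.154),(.160,.166),(.130,.134)):
    b=g(lo,hi); bb=cv2.GaussianBlur(b[None],(0,0),15)[0] if 0 else np.median(np.lib.stride_tricks.sliding_window_view(np.pad(b,25,mode='edge'),51),1)
    k,_=find_peaks(bb-b,height=15,distance=15); print(lo,np.round(k/10,1).tolist())
E
```

```text
[ 0.63325559 -0.30707387  1.08829746] 62.35485120610016 0.0017320643221661325
0.148 [17.9, 22.9, 27.7, 32.9, 37.9, 42.9, 47.9, 52.9, 57.9, 62.7, 68.1, 72.9, 77.8, 82.8, 87.7, 92.6, 97.7, 102.7, 107.6]
0.16 [17.8, 32.9, 47.8, 62.6, 77.6, 92.6, 107.6]
0.13 [58.5]
```

View pics/polar.png

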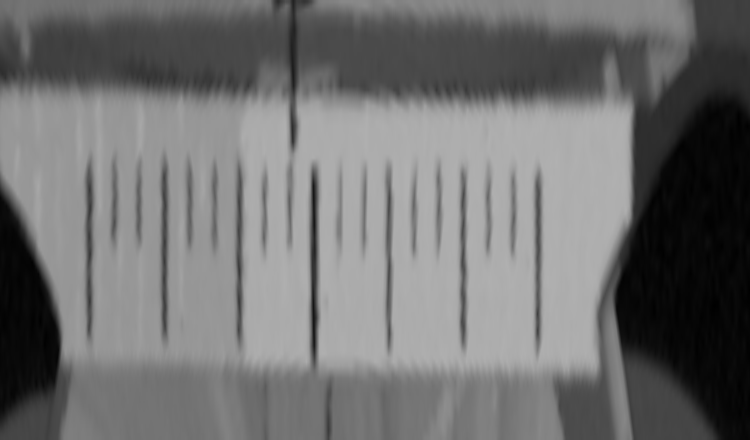

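The marks come out evenly spaced. The axis is at (0.633,-0.307), the centre mark at world angle 62.7°, and the target at 32.75°. Next I'll close the gripper and push the right grip along an arc, stopping about 3° short to check.

```bash
cat >> h.py <<'E'
C=np.array([.6333,-.3071]); FRONT=62.7; TGT=32.75
def pose(deg,r,off,z):
    a=np.radians(deg); u=np.array([np.cos(a),np.sin(a)]); n=np.array([-u[1],u[0]])
    return [*(C+r*u+off*n),z],DOWN(a+np.pi/2)
def pointer(z,lo=.13,hi=.144):
    I=polar(z,C,.075); b=I[int((lo-.125)/.0005):int((hi-.125)/.0005)].mean(0).astype(np.float32)
    return np.round(b,0)
E
python3 - <<'E'
from h import *
from bench import manip
from scipy.signal import find_peaks
b=pointer(np.load("w1.npz"),.137,.143); k,pr=find_peaks(-b,prominence=20); print("pointer0",k/10,pr['prominences'])
manip.set_gripper(0.0)
manip.move_ptp(*pose(58.5,.235,.09,.15))
manip.move_l(pose(58.5,.235,.09,.052)[0],max_speed=.1)
print(manip.current_time(),manip.current_force())
p,R=pose(58.5,.235,.036,.052); manip.move_l(p,R,.06)
print(manip.current_force())
for a in (53,48,42,36):
    p,R=pose(a,.235,.032,.052); manip.move_l(p,R,.05); print(a,manip.current_force(),manip.current_ee_pos())
cal=manip.get_calibration("wrist"); p,d=manip.grab_frame("wrist"); np.savez("w2.npz",p=p,d=d,**cal)
cv2.imwrite("pics/w2.png",p[:,:,::-1]); z=np.load("w2.npz"); cv2.imwrite("pics/pol2.png",cv2.resize(polar(z,C,.075),(750,440)))
b=pointer(z,.137,.143); k,pr=find_peaks(-b,prominence=20); print("pointer",k/10,pr['prominences'],manip.current_time())
E
```

```text
pointer0 [ 47.5  59.   79.1  92.1 145.6] [32. 95. 30. 30. 20.]
7.6583 [ 1.19090608 -0.32401282  0.48292896]
[ 0.76894404  0.10128663 -0.25977934]
53 [ 0.75755913 -0.11359856 -0.11571095] [ 0.74923548 -0.10023957  0.05192387]
48 [0.08807757 1.25522246 0.08791622] [ 0.76685688 -0.11121042  0.05200086]
42 [ 0.46060516 -0.5176881  -0.74857239] [ 0.7866201  -0.1261626   0.05199115]
36 [-0.68600029  0.51042594  0.4399093 ] [ 0.80466915 -0.14313618  0.05193067]
pointer [36.1] [49.] 11.3083
```

View pics/w2.png

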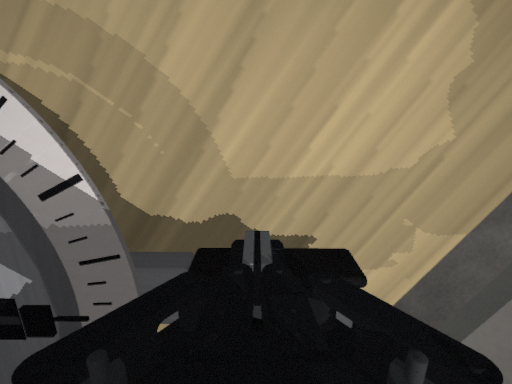

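The view shows the widest mark at (60,187), the 15° mark at (100,260), and the short 20° and 25° marks below it. The pointer, at (70,318), is just past 25°, which agrees with the measured 36.1° (target 32.75°). I'll finish the push, back off and check from above.

Run:
```python
from h import *
from bench import manip
from scipy.signal import find_peaks
p,R=pose(32.75,.235,.032,.052); manip.move_l(p,R,.03); manip.dwell(.2)
p,R=pose(32.75,.235,.07,.052); manip.move_l(p,R,.06)
manip.move_l(pose(32.75,.235,.07,.19)[0],max_speed=.12)
p,R=pose(45,.22,.03,.30); manip.move_ptp(p,DOWN(np.radians(60)))
manip.dwell(.1)
cal=manip.get_calibration("wrist"); p,d=manip.grab_frame("wrist"); np.savez("w3.npz",p=p,d=d,**cal)
cv2.imwrite("pics/w3.png",cv2.resize(p[:,:,::-1],(800,600),interpolation=cv2.INTER_CUBIC)); z=np.load("w3.npz")
b=pointer(z,.137,.143); k,pr=find_peaks(-b,prominence=30); print("pointer",k/10,pr['prominences'])
I=polar(z,C); b=I[int(.035/.0005):int(.041/.0005)].mean(0); k,pr=find_peaks(-b,prominence=20); print("long",k/10)
for n in("paddle_end","handle_mid"):print([(np.round(x["at"],3),x["confidence"]) for x in manip.look_for("wrist",n)[:2]],manip.current_time())
print(pose(32.75,.245,0,.09)[0],pose(32.75,.262,0,.107)[0])
for r in(.235,.245,.255,.265):print(r,manip.inverse_kinematics(*pose(32.75,r,0,.08)) is not None)
```

```text
pointer [33.2 57.4 59.9] [120.  30.  30.]
long [  5.   17.8  32.9  47.9  62.9  77.8  92.7 107.6 121.3]
[(array([ 0.836, -0.179,  0.095]), 0.98)] 15.4
[(array([ 0.747, -0.198,  0.073]), 0.67)] 15.45
[np.float64(0.8393545581762761), np.float64(-0.17456125451484147), 0.09] [np.float64(0.8536522213966709), np.float64(-0.16536468850158556), 0.107]
0.235 True
0.245 True
0.255 True
0.265 True
```

View pics/w3.png

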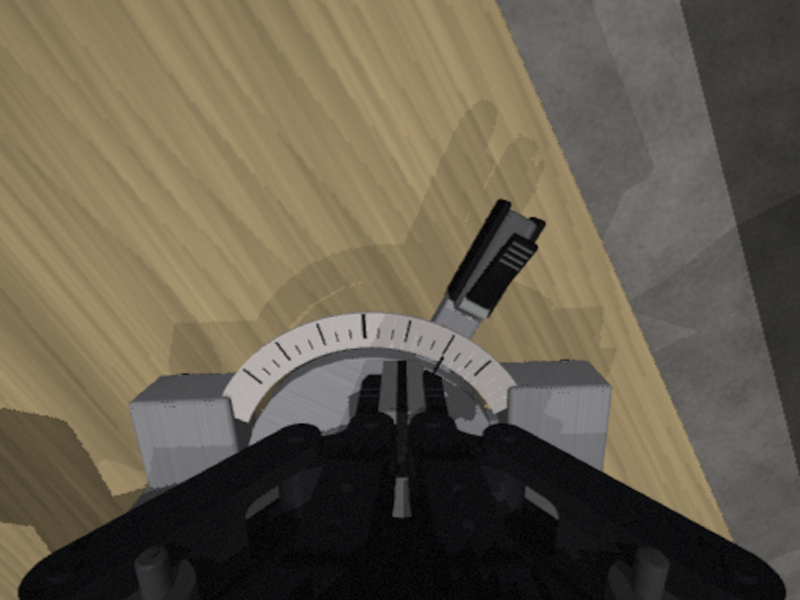

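The pointer at (440,362) lies on the second long mark left of centre, measured 33.2° against 32.9° for the mark. The paddle is still up at about (515,250). Pressing it straight down now.

Run:
```python
from h import *
from bench import manip
from scipy.signal import find_peaks
A=33.1
manip.move_ptp(*pose(A,.25,0,.15)); f0=manip.current_force()
manip.move_l(pose(A,.25,0,.115)[0],max_speed=.08)
for h in(.100,.090,.084,.081,.0795,.0785,.078):
    manip.move_l(pose(A,.25,0,h)[0],max_speed=.03); manip.dwell(.1); f=manip.current_force()-f0; print(h,np.round(f,1),manip.current_ee_pos()[2])
    if f[2]>20: break
manip.dwell(.2)
manip.move_l(pose(A,.25,0,.18)[0],max_speed=.08)
p,R=pose(45,.22,.03,.30); manip.move_ptp(p,DOWN(np.radians(60))); manip.dwell(.1)
cal=manip.get_calibration("wrist"); p,d=manip.grab_frame("wrist"); np.savez("w4.npz",p=p,d=d,**cal)
cv2.imwrite("pics/w4.png",cv2.resize(p[:,:,::-1],(800,600),interpolation=cv2.INTER_CUBIC)); z=dict(np.load("w4.npz"))
b=pointer(z,.137,.143); k,pr=find_peaks(-b,prominence=30); print("pointer",k/10,pr['prominences'])
for n in("w3.npz","w4.npz"):
    W=cloud(**np.load(n)); a=np.radians(A); u=np.array([np.cos(a),np.sin(a)]); q=W[...,:2]-C; s=q@u; t=q@[-u[1],u[0]]
    print([round(float(np.median(W[...,2][(abs(t)<.008)&(abs(s-r)<.004)])),4) for r in(.215,.235,.255,.27)])
print(manip.current_time())
```

```text
0.1 [-0.7  0.  -1.5] 0.09989405443566055
0.09 [-1.2 -0.2 -1.7] 0.0894518363020047
0.084 [-0.3 -0.4 -0.4] 0.08357364348066174
0.081 [-0.5  0.2 -1.2] 0.0807266118238668
0.0795 [-1.3 -0.2  1. ] 0.07959683248245557
0.0785 [-2.5  1.6  5.6] 0.07946847121205222
0.078 [-4.8  1.4  8.8] 0.07943342581729373
pointer [33.3 58.6] [122.  41.]
[0.0862, 0.0938, 0.1017, 0.1074]
[0.0797, 0.0799, 0.08, 0.08]
23.0917
```

View pics/w4.png

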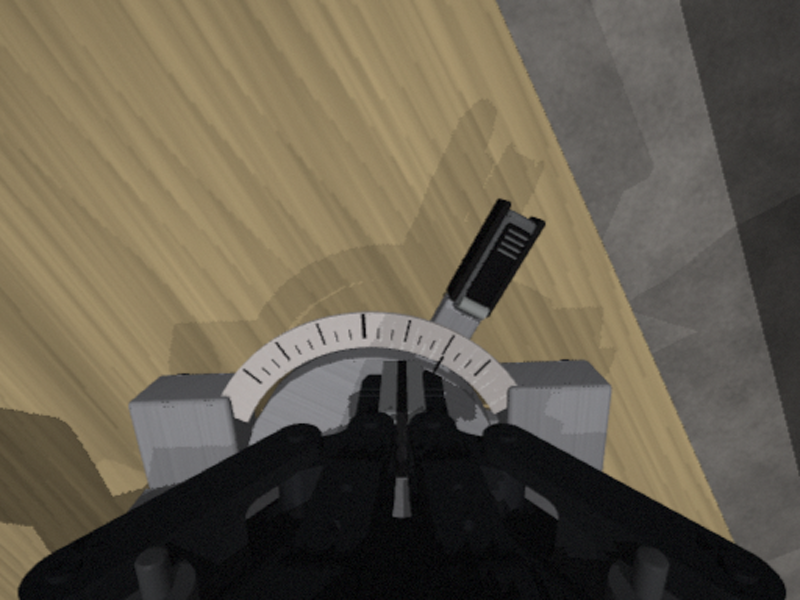

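The paddle at about (510,250) now lies flat, 80 mm above the bench along its length. The pointer is still on the 30° mark and the robot is clear of everything.

```bash
python3 -c "
from bench import manip
print(manip.sign_off())"
```

```text
the job is handed in; nothing more can be done
None
```

I've handed the job in: the pointer stands on the left 30° mark (measured about 0.4° short of it), the clamp paddle is flat down, and the robot is clear; the hand-in gave no verdict.

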